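# Dose the open tube on the click-stop sample wheel

### The job

Dose the one open tube on the leaning sample wheel. Lift the dust cap off the dispenser's plunger and stand it mouth down on the bench without dropping it, and turn the wheel by its black hub knob, not by the tubes, until the open tube has clicked in under the spout; let go of the knob, and only then press the plunger right down and let it rise again. Leave the two bottles and the tip box beside the wheel where they stand.

Things in the scene. Friction and masses are not known exactly. Their poses are not given: they have to be found in the camera images.
- station: Fixed stand, origin on the bench under the wheel's hub; x points from the wheel to the dispenser behind it, z up. White base plate 10 mm high, x -85..200, y -85..85 mm (to y 112 round the rod). The wheel's axis passes 130 mm above the origin, where the disc's face is, and leans 27 degrees from vertical, its upper end towards -x.
- rod_top (a point): Upper end, 360 mm above the bench, of the upright steel stand rod (12 mm thick) beside the dispenser, 82 mm to its +y side and 10 mm behind it; the rod's clamp holds the dispenser's neck at 193 mm height. An obstacle for the gripper.
- wheel (a joint): Turn of the sample wheel in rad; 0 (or a multiple of 2 pi) = open tube under the spout; grows counter-clockwise seen from above the knob. Grey disc 224 mm across; six tubes on a circle of 82 mm radius stand up to 38 mm above its face. A sprung roller holds it every 60 degrees (0.2 N m to leave a click); between clicks it is drawn to the nearer one.
- knob_grip (a point): Centre of the hub knob's grip, on the wheel's axis 74 mm above the disc's face: round fluted black knob, 40 mm across, 42 mm long (22 mm below to 20 mm above this point), on a stem 18 mm thick. z is the wheel's axis, away from the disc; x points to the side of the open tube and turns with the wheel.
- open_mouth (a point): Centre of the mouth of the open tube, the only one without a cap (28 mm wide, white); the other five have blue screw caps 34 mm wide. Turns with the wheel.
- spout_tip (a point): Lower end of the spout (7 mm thick, running at 240 mm height from the dispenser towards the wheel), above the click place at the top of the leaning wheel; the mouth is straight below it, 23 mm lower, when the open tube has clicked in.
- tube_set: All six tubes, fixed in the wheel (112 mm long, 34 mm wide at the cap); origin on the wheel's axis 74 mm below the disc's face, z along the axis. Not to be pushed.
- plunger (a joint): Downward travel in m of the plunger on the dispenser (amber bottle 60 mm wide, white valve block 46 mm wide with its top, the ledge, 250 mm above the bench): 0 up (sprung), 0.011 fully down (7 N).
- plunger_top (a point): Centre of the plunger's flat top: white round head, 28 mm wide, 14 mm high, under the dust cap at the start; its top stands 32 mm above the valve block's ledge.
- dust_cap: Loose grey round dust cap, 43 mm wide, 42 mm high, wall 3 mm, closed top, open below; origin at the centre of its open underside, z up through its closed top. At the start it stands over the plunger on the valve block's ledge, with 2.5 mm play round a spigot 6 mm high.
- large_bottle: Bystander: white and clear media bottle with screw cap, 69 mm wide, 134 mm tall, loose; origin at its underside.
- small_bottle: Bystander: like the other but 56 mm wide, 104 mm tall, loose; origin at its underside.
- tip_box: Bystander: shut pipette tip box, 89 x 121 x 61 mm (x, y, z), loose; origin at its underside.
Things that resemble listed ones, but are neither listed nor needed, are in the scene too. Of the things like the dust_cap, leave any that is yellow; of the rest the smaller one is meant.

How it is judged:
On the way, in this order (a step that is already met when the one before it is completed fails the run):
1. the open tube stands under the spout, clicked in and at rest, with the wheel let go (horizontal distance between open_mouth and spout_tip below 0.006 m and velocity of joint wheel between -0.05 and 0.05 rad/s and contact force between the fingers and station below 0.1 N), for 0.2 s.
2. the plunger is pressed right down while the open tube is under the spout (horizontal distance between open_mouth and spout_tip below 0.006 m and value of joint plunger above 0.0095 m), for 0.05 s.
At the end, for the whole second after the job is handed in: The mouth of the open tube is within 6 mm (horizontally) of the spout's tip and the wheel is at rest; the plunger is up again (within 1.5 mm); the dust cap stands mouth down on the bench itself (underside within 5 mm of the bench, within 0.1 rad of upright) at rest (horizontal distance between open_mouth and spout_tip below 0.006 m and velocity of joint wheel between -0.05 and 0.05 rad/s and value of joint plunger below 0.0015 m and height (world z) of dust_cap between -0.005 and 0.005 m and angle between dust_cap's own z axis and vertical below 0.1 rad and linear speed of dust_cap below 0.02 m/s); the robot touches nothing.
It fails at once if the plunger is pumped (over 4 mm) while the open tube is not under the spout (over 10 mm off) (value of joint plunger above 0.004 m and horizontal distance between open_mouth and spout_tip above 0.01 m).
It fails at once if the gripper or arm pushes on the tubes (over 4 N) (contact force between any of the fingers, the arm and tube_set above 4 N).
It fails at once if the dust cap is dropped (falls freely faster than 0.7 m/s) (linear speed of dust_cap above 0.7 m/s and contact force between the fingers and dust_cap below 0.05 N).
It fails at once if a bottle or the tip box beside the wheel is moved more than 25 mm (distance of any of large_bottle, small_bottle, tip_box from where it was at the start of the episode above 0.025 m).
It also fails if it takes over 72 s, if anything falls off the work surface, if the arm or the gripper's body presses on something with over 40 N, if the wrist force passes 120 N, or if a joint passes its speed limit or range.

### The arm

A 6-joint arm with a two-finger parallel gripper is mounted at the origin on a cart in front of the work surface, level with it; the furniture and walls round the work are solid. World frame = base frame: x ahead of the robot, y to its left, z up, the work surface at z = 0. Lengths are in m, angles in rad, forces in N, time in s.
With the tool pointing down it reaches from about 0.4 to 0.825 m from the base axis. Payload 7 kg.
Tool frame: the origin (TCP) lies between the finger pads; the fingertips stand 11 mm ahead of it and the grasp point (between the pads) lies 8 mm behind it (arm.tips_ahead is the distance from the TCP to the fingertips, in m); z points along the fingers, x is the direction in which the jaws open and shut, and the axes are right-handed (so a half turn about z gives the same grasp; the last joint's range is limited). The gripper opens to 88 mm and grips with 3 to 60 N. Pads are 19 mm wide; open, the fingers measure 130 mm over their backs; the gripper's body (78 mm by 193 mm) begins 47 mm behind the grasp point.
Start: joints at [1.391, 0.359, 0.012, 0, -1.224, -0.288], TCP at [0.304, 0.602, 0.238] pointing down, gripper open.
Joint ranges: [-3.07, 3.07], [-1.43, 2.12], [-1.02, 1.25], [-3.03, 1.67], [-3.05, -0], [-3.03, 3.03]. Speed limits (rad/s): [2.39, 2.39, 3.01, 3.14, 3.14, 3.14].

### API

Orientations are given as [roll, pitch, yaw] about the fixed x, y, z axes, in that order (R = Rz(yaw) Ry(pitch) Rx(roll)).
In Python, from station import arm, optics, finder gives the robot as it stands. The module is installed in compiled form; this text tells all that it offers.
- The arm moves only by the tool apply_moves, never from a script. Its argument "increments" is one flat list of numbers, 6 for each row, row after row: the shift along the world's x, y, z in m, then the turn, a rotation vector about the world's x, y, z in rad. In form: [tx, ty, tz, rx, ry, rz, tx, ty, tz, rx, ry, rz, ...]. A call has 1 to 20 rows; each row shifts and turns the pose as measured when the row begins; what a row does not reach is not made up. A row lasts 1/12 s, in which the tool goes at most 41.7 mm and 7.16 degrees, less where a joint would pass 70% of its speed; a pose out of reach is approached as far as the arm can. A call with a gripper value outside its range is refused whole. "hand" is the closure, from 0 (fully open) to 1 (shut), set as the call begins (left out, the last holds). The fingers move at their own pace and stop on an object; "force" is the grip in N (left out, the last holds). Time passes only in rows, so rows that do not move let the fingers close. It gives the time, the measured TCP pose, the force and the opening at its end, in the units of the state.
- arm.get_state(): the state, without advancing time (a new reading comes with each control period).
- optics.grab_frame(name): name is "scene" or "top" or "wrist"; returns the picture (384x512x3 uint8, red, green, blue); there is no depth.
- optics.camera_model(name): a dict with "fx", "fy", "cx", "cy" (pixels), "dist_coeffs" ([k1, k2, p1, p2, k3] as OpenCV has them; the pictures are not rectified), "world_to_cam" (4x4, takes a point from world to camera coordinates); the wrist camera has in their place "T_tool_cam" (4x4, takes a point from camera to tool coordinates, whose origin is the TCP and whose axes are the tool frame's). Camera axes: x right, y up, looking along -z (the intrinsics and any distortion apply to the point x, -y, -z); pixel columns grow to the right and rows downward; lengths in m; the calibration is good to about 2 mm. A picture is of the moment at which its call begins: read the wrist's pose just before it. camera_model takes no time and is no camera call.
- arm.job_done(): hands the job in, once; it reports no verdict.
Trained networks look in the newest picture that a camera, given by its name, has taken for a name from the list of things; names that differ only in an ending like _2 or _b are one class to them, and where a whole thing is asked for, a point or a joint stands for the part that bears it (a point fixed in the world has none). Each returns a list of dicts, best first, with "conf" (0 to 1); they miss things now and then, are a little off and sometimes report something else, mostly with a low value. They report only what shows in the picture. A call takes as long as a camera call. They do not tell look-alikes from the thing itself.
- finder.find_in(camera, name): "box" ([left, top, right, bottom] in pixels, round what is visible of it).
- finder.landmark_of(camera, name): "point" ([column, row] in pixels: a listed point, or the origin of a listed thing).
The state is a dict: "t": time; "q": joint angles; "qd": joint speeds; "joint_efforts": joint torques, N m; "eef_pos": TCP position; "ee_rot": TCP orientation; "force": force on the tool from outside, world axes, zero at the start; "moment": the same for the moment, N m; "width": finger opening in m.
Only numpy, scipy, OpenCV 4.12 (cv2) and the standard library are available. Lean on these libraries where they do the work, as an engineer would, in place of code of your own. Each camera call takes 0.05 s, during which the arm holds its last target. There are 200 camera calls.

## Working session

There is one attempt and no reset: what is moved stays moved. The work goes in short steps, Python scripts to look and compute and a tool call to move; the robot and the scene stay as the last step left them, time stands still between calls to the robot, and variables do not carry over. Pictures are saved under pics/ and viewed, about 8 in all and at most 12, crops included, and the job is handed in when it is done.

Besides the shell and the picture viewer there is one more tool, called after "Request:" in YAML: its name, and indented under it one key for each argument. apply_moves: Moves the arm, as the interface text tells. Its arguments: {"type":"object","properties":{"increments":{"type":"array"},"hand":{"type":"number"},"force":{"type":"number"}},"required":["increments"]}

```bash
mkdir -p pics; cat > h.py <<'E'
import numpy as np, cv2
from station import arm, optics, finder
def save(cam,fn):
    im=optics.grab_frame(cam); cv2.imwrite('pics/'+fn,im[:,:,::-1]); return im
E
python3 - <<'E'
from h import *
ims=[save(c,c+'0.png') for c in ('scene','top')]
cv2.imwrite('pics/both.png',cv2.resize(np.vstack(ims)[:,:,::-1],None,fx=.78,fy=.78))
for c in ('scene','top'):
    print(c,{k:np.round(v,3).tolist() for k,v in optics.camera_model(c).items()})
    for n in ('station','rod_top','knob_grip','open_mouth','spout_tip','plunger_top','dust_cap','large_bottle','small_bottle','tip_box'):
        print(n,[(np.round(d['point']).tolist(),round(d['conf'],2)) for d in finder.landmark_of(c,n)][:4])
    print('capbox',[(np.round(d['box']).tolist(),round(d['conf'],2)) for d in finder.find_in(c,'dust_cap')])
print(arm.get_state())
E
```

```text
scene {'fx': 415.358, 'fy': 415.358, 'cx': 252.187, 'cy': 186.681, 'dist_coeffs': [-0.095, 0.0, 0.0, 0.0, 0.0], 'world_to_cam': [[0.901, -0.433, 0.009, -0.546], [0.154, 0.339, 0.928, -0.305], [-0.405, -0.835, 0.372, -0.879], [0.0, 0.0, 0.0, 1.0]]}
station [([207.0, 250.0], 0.78)]
rod_top [([263.0, 125.0], 0.74)]
knob_grip [([191.0, 190.0], 0.55)]
open_mouth [([182.0, 223.0], 0.6)]
spout_tip [([228.0, 182.0], 0.86)]
plunger_top []
dust_cap [([316.0, 275.0], 0.93), ([258.0, 167.0], 0.78), ([333.0, 297.0], 0.69), ([190.0, 190.0], 0.66)]
large_bottle []
small_bottle [([195.0, 295.0], 0.58)]
tip_box [([255.0, 293.0], 0.67)]
capbox [([305.0, 252.0, 326.0, 283.0], 0.82), ([253.0, 152.0, 271.0, 172.0], 0.57), ([325.0, 276.0, 345.0, 301.0], 0.56)]
top {'fx': 380.878, 'fy': 380.878, 'cx': 257.216, 'cy': 189.557, 'dist_coeffs': [-0.105, 0.0, 0.0, 0.0, 0.0], 'world_to_cam': [[0.021, -0.999, 0.032, -0.012], [0.997, 0.023, 0.072, -0.607], [-0.073, 0.031, 0.997, -1.228], [0.0, 0.0, 0.0, 1.0]]}
station [([227.0, 213.0], 0.83), ([227.0, 196.0], 0.54)]
rod_top [([214.0, 144.0], 0.87)]
knob_grip [([217
[... 449 characters left out ...]
 332.0, 163.0], 0.63), ([286.0, 146.0, 304.0, 166.0], 0.48)]
{'t': 1.2, 'q': array([ 1.39106976e+00,  3.58627740e-01,  1.18871995e-02, -1.95036946e-05,
       -1.22407339e+00, -2.88140386e-01]), 'qd': array([-0.00050104,  0.00138859, -0.00074583, -0.00024819, -0.00066606,
       -0.00104217]), 'joint_efforts': array([ 3.11813292e-04, -5.82402885e+01,  2.93314880e+01,  7.00267151e+00,
        1.26251954e-02, -1.92894788e-05]), 'eef_pos': array([0.30439006, 0.60244756, 0.23753419]), 'ee_rot': array([ 3.14158007e+00, -2.20901548e-05, -2.03866991e+00]), 'force': array([-0.12588488, -0.33839241, -0.81192915]), 'moment': array([ 0.00826741,  0.01474988, -0.0059031 ]), 'width': 0.08781303822600489}
```

View pics/scene0.png

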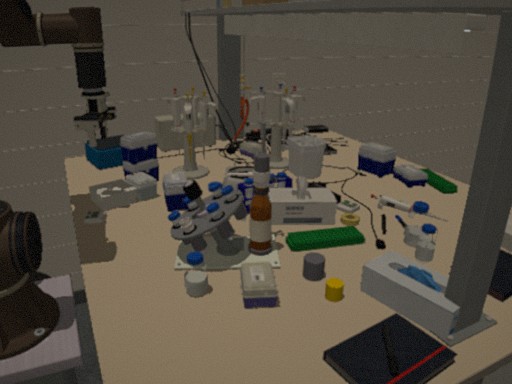

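View pics/top0.png

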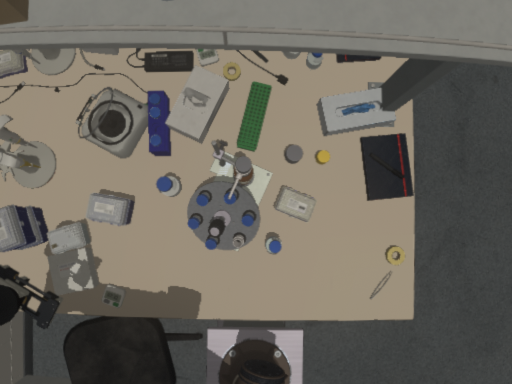

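```bash
cat >> h.py <<'E'
def proj(cam,P,m=None):
    m=m or optics.camera_model(cam); P=np.atleast_2d(P)
    c=(np.c_[P,np.ones(len(P))]@np.array(m['world_to_cam']).T)[:,:3]*[1,-1,-1]
    K=np.array([[m['fx'],0,m['cx']],[0,m['fy'],m['cy']],[0,0,1]])
    return cv2.projectPoints(c,np.zeros(3),np.zeros(3),K,np.array(m['dist_coeffs']))[0][:,0]
s27,c27=np.sin(np.radians(27)),np.cos(np.radians(27))
def on_disc(th,r=.082,h=.038): return np.array([-s27*h+c27*r*np.cos(th),r*np.sin(th),.13+c27*h+s27*r*np.cos(th)])
def W(p,x,y,yaw):
    p=np.atleast_2d(p);c,s=np.cos(yaw),np.sin(yaw)
    return np.c_[x+c*p[:,0]-s*p[:,1],y+s*p[:,0]+c*p[:,1],p[:,2]]
E
python3 - <<'E'
from h import *
from scipy.optimize import least_squares
M={c:optics.camera_model(c) for c in('scene','top')}
obs={'top':{'rod':(214,144),'knob':(217,230),'mouth':(237,242),'spout':(227,197),'cap':(242,162.5),'org':(227,213)},
'scene':{'rod':(263,125),'knob':(191,190),'spout':(228,182),'cap':(258,167),'org':(207,250)}}
def pts(p):
    x,y,yaw,d,th=p
    return {'rod':[d+.01,.082,.36],'knob':[-.0336,0,.1959],'spout':[.0558,0,.224],'cap':[d,0,.25],'org':[0,0,0],'mouth':on_disc(th)}
def res(p,full=False):
    P=pts(p);r={}
    for c in obs:
        for k,v in obs[c].items():
            r[c+k]=proj(c,W(P[k],*p[:3]),M[c])[0]-v
    return r if full else np.concatenate(list(r.values()))
for y0 in(-1,-.3,.3,1):
    s=least_squares(res,[.6,.08,y0,.13,3],loss='soft_l1',f_scale=2);print(s.cost,s.x)
    b=s if y0==-1 or s.cost<b.cost else b
print({k:v.round(1).tolist() for k,v in res(b.x,True).items()})
for k,v in pts(b.x).items(): print(k,W(v,*b.x[:3])[0].round(3))
im=cv2.imread('pics/top0.png');im2=cv2.imread('pics/scene0.png')
a=cv2.resize(im[120:270,150:340],None,fx=4,fy=4,interpolation=3)
for k,v in pts(b.x).items():
    q=(proj('top',W(v,*b.x[:3]),M['top'])[0]-[150,120])*4; cv2.circle(a,tuple(int(t) for t in q),4,(0,0,255),1);cv2.putText(a,k,tuple(int(t) for t in q+5),0,.4,(0,255,0),1)
cv2.imwrite('pics/a.png',a)
E
```

```text
35.79465659546298 [ 0.51735393  0.10594064 -0.39214113  0.14600879  4.20454338]
35.79465659547873 [ 0.51735393  0.10594064 -0.39214111  0.14600879  4.20454317]
35.794656595502225 [ 0.51735393  0.10594065 -0.39214119  0.14600879  4.20454402]
35.79465659547272 [ 0.51735393  0.10594064 -0.39214111  0.14600879  4.20454323]
{'toprod': [-1.5, -0.9], 'topknob': [-0.6, -2.7], 'topmouth': [0.4, 0.7], 'topspout': [2.0, 0.6], 'topcap': [0.2, 4.0], 'toporg': [-2.0, 3.4], 'scenerod': [-0.3, -3.5], 'sceneknob': [1.9, -0.4], 'scenespout': [-1.6, -2.7], 'scenecap': [2.6, 2.7], 'sceneorg': [0.9, 3.2]}
rod [0.693 0.122 0.36 ]
knob [0.486 0.119 0.196]
spout [0.569 0.085 0.224]
cap [0.652 0.05  0.25 ]
org [0.517 0.106 0.   ]
mouth [0.441 0.06  0.146]
```

View pics/a.png

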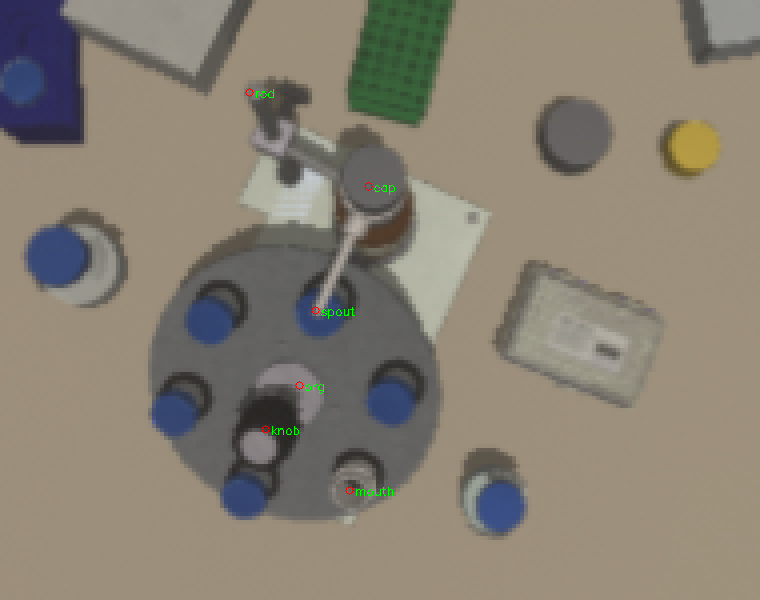

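The top crop shows the open (uncapped) tube at about (237,242) in the full image. The grey cap is on the dispenser at about (243,164). The larger grey cap at (293,154) and the yellow one at (322,157) are look-alikes on the bench. The fit gives yaw ≈ -0.39 and the open tube near -120°. I'll move to hover above the dispenser.

Request:
apply_moves:
  increments: [0,0,0.04,0,0,0,0,0,0.04,0,0,0,0,0,0.04,0,0,0,0,0,0.04,0,0,0,0.02,-0.034,0.03,0,0,-0.1,0.022,-0.034,0,0,0,-0.1,0.022,-0.034,0,0,0,-0.1,0.022,-0.034,0,0,0,-0.1,0.022,-0.034,0,0,0,-0.1,0.022,-0.034,0,0,0,-0.1,0.022,-0.034,0,0,0,-0.1,0.022,-0.034,0,0,0,-0.1,0.022,-0.034,0,0,0,-0.1,0.022,-0.034,0,0,0,-0.1,0.022,-0.034,0,0,0,-0.1,0.022,-0.034,0,0,0,-0.1,0.022,-0.034,0,0,0,-0.1,0.022,-0.034,0,0,0,-0.1,0.022,-0.034,0,0,0,-0.1,0,0,0,0,0,0]

```text
t: 2.87
eef_pos: [0.6308, 0.0767, 0.4295]
ee_rot: [3.137, -0.0, 2.676]
force: [-1.0, 1.7, -1.0]
width: 0.0876
```

```bash
cat >> h.py <<'E'
from scipy.spatial.transform import Rotation as R
def wproj(P,st):
    m=optics.camera_model('wrist');T=np.eye(4);T[:3,:3]=R.from_euler('xyz',st['ee_rot']).as_matrix();T[:3,3]=st['eef_pos']
    return proj('wrist',P,{**m,'world_to_cam':np.linalg.inv(T@np.array(m['T_tool_cam']))})
E
python3 - <<'E'
from h import *
st=arm.get_state();im=save('wrist','w1.png');print(st['eef_pos'],st['ee_rot'],st['q'])
m=optics.camera_model('wrist');print(np.round(m['T_tool_cam'],3),m['fx'])
for n in('rod_top','knob_grip','open_mouth','spout_tip','dust_cap','plunger_top'):
    print(n,[(np.round(d['point']).tolist(),round(d['conf'],2)) for d in finder.landmark_of('wrist',n)][:4])
print([(np.round(d['box']).tolist(),round(d['conf'],2)) for d in finder.find_in('wrist','dust_cap')])
for n,p in dict(rod=[.693,.122,.36],knob=[.486,.119,.196],spout=[.569,.085,.224],cap=[.652,.05,.25],captop=[.652,.05,.292]).items(): print(n,wproj(p,st).round(1))
E
```

```text
[0.63076861 0.07671482 0.42946536] [ 3.13685637e+00 -2.51621258e-04  2.67572406e+00] [ 0.42573627  0.23731405  0.26659227 -0.00317199 -1.59654726 -0.89169273]
[[ 1.     0.    -0.     0.001]
 [ 0.    -0.959 -0.284 -0.077]
 [-0.     0.284 -0.959 -0.146]
 [ 0.     0.     0.     1.   ]] 270.10561655919497
rod_top [([211.0, 276.0], 0.72)]
knob_grip [([362.0, 146.0], 0.9), ([240.0, 39.0], 0.49)]
open_mouth [([362.0, 93.0], 0.6)]
spout_tip [([296.0, 153.0], 0.63)]
dust_cap [([167.0, 84.0], 0.81), ([141.0, 33.0], 0.75), ([225.0, 163.0], 0.71)]
plunger_top [([318.0, 37.0], 0.36)]
[([204.0, 146.0, 244.0, 190.0], 0.96), ([122.0, 12.0, 151.0, 43.0], 0.76), ([142.0, 63.0, 181.0, 100.0], 0.56)]
rod [[214.8 273.7]]
knob [[359.6 145.3]]
spout [[298.5 153.5]]
cap [[227.9 161.9]]
captop [[224.3 169.4]]
```

View pics/w1.png

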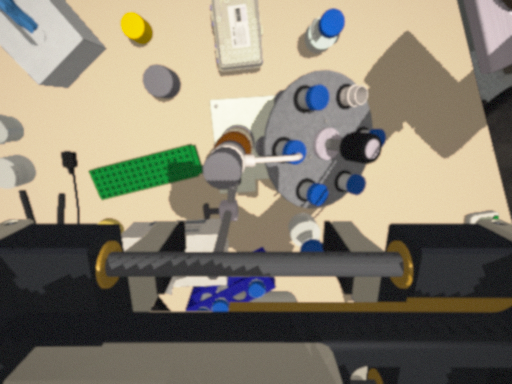

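The wrist view confirms the fit: cap top at about (224,168), spout tip (296,153), knob (362,146) and open mouth (352,95). I'll refit with these.

```bash
python3 - <<'E'
from h import *
from scipy.optimize import least_squares
M={c:optics.camera_model(c) for c in('scene','top')}; st=arm.get_state()
obs={'top':{'rod':(214,144),'knob':(217,230),'spout':(227,197),'cap':(242,162.5),'captop':(243,164)},
'scene':{'rod':(263,125),'knob':(191,190),'spout':(228,182),'cap':(258,167)},
'wrist':{'rod':(211,276),'knob':(362,146),'spout':(296,153),'cap':(225,163),'captop':(223.5,169)}}
def pts(p):
    x,y,yaw,d,hs=p
    return {'rod':[d+.01,.082,.36],'knob':[-.0336,0,.1959],'spout':[.0558,0,hs],'cap':[d,0,.25],'captop':[d,0,.292]}
def res(p,full=False):
    P=pts(p);r={}
    for c in obs:
        for k,v in obs[c].items():
            w=W(P[k],*p[:3]); r[c+k]=(wproj(w,st) if c=='wrist' else proj(c,w,M[c]))[0]-v
    return r if full else np.concatenate(list(r.values()))
s=least_squares(res,[.517,.106,-.39,.146,.224],loss='soft_l1',f_scale=2);print(s.cost,s.x)
print({k:v.round(1).tolist() for k,v in res(s.x,True).items()})
for k,v in pts(s.x).items(): print(k,W(v,*s.x[:3])[0].round(4))
# free spot
from scipy.optimize import fsolve
for px in((293,203),(274,244),(340,215),(330,230)): print(px,fsolve(lambda q:proj('top',[q[0],q[1],.03],M['top'])[0]-px,[.5,0]).round(3))
E
```

```text
43.8108103013529 [ 0.51524048  0.11185497 -0.38239992  0.14880734  0.21456457]
{'toprod': [-4.3, -1.1], 'topknob': [-2.6, -2.0], 'topspout': [-0.2, 1.4], 'topcap': [-2.1, 3.6], 'topcaptop': [-3.3, -0.1], 'scenerod': [-1.3, -4.0], 'sceneknob': [0.4, -1.0], 'scenespout': [-3.2, -0.0], 'scenecap': [1.9, 1.9], 'wristrod': [0.2, -2.8], 'wristknob': [-3.4, -0.4], 'wristspout': [0.8, -0.8], 'wristcap': [0.2, -0.9], 'wristcaptop': [-2.3, 0.7]}
rod [0.6932 0.1287 0.36  ]
knob [0.4841 0.1244 0.1959]
spout [0.567  0.091  0.2146]
cap [0.6533 0.0563 0.25  ]
captop [0.6533 0.0563 0.292 ]
(293, 203) [ 0.566 -0.116]
(274, 244) [ 0.431 -0.056]
(340, 215) [ 0.529 -0.272]
(330, 230) [ 0.48  -0.239]
```

Request:
apply_moves:
  increments: [0.011,-0.012,-0.035,-0.004,0.002,0.04,0.011,-0.012,-0.034,0,0,0.04,0,0,0,0,0,0,0,0,0,0,0,0]

```text
t: 3.6
eef_pos: [0.6496, 0.0634, 0.3638]
ee_rot: [3.133, 0.006, 2.781]
force: [0.2, -0.2, 1.6]
width: 0.0874
```

```bash
python3 - <<'E'
from h import *
from scipy.optimize import fsolve
st=arm.get_state();im=save('wrist','w2.png');print(st['eef_pos'],st['ee_rot'])
print([(np.round(d['point']).tolist(),round(d['conf'],2)) for d in finder.landmark_of('wrist','dust_cap')])
print([(np.round(d['box'],1).tolist(),round(d['conf'],2)) for d in finder.find_in('wrist','dust_cap')])
for n,p in dict(cap=[.6533,.0563,.25],captop=[.6533,.0563,.292],cap2=[.652,.050,.25]).items(): print(n,wproj(p,st).round(1))
E
```

```text
[0.64956796 0.06338116 0.3638427 ] [3.13336281 0.00575926 2.78099534]
[([173.0, 74.0], 0.74), ([242.0, 179.0], 0.63), ([153.0, 12.0], 0.56)]
[([218.3, 157.1, 270.7, 214.3], 0.97), ([148.7, 46.4, 190.2, 89.7], 0.93), ([132.1, 2.0, 163.7, 24.8], 0.7)]
cap [[247.9 182.9]]
captop [[246.5 196.2]]
cap2 [[246.8 176.7]]
```

View pics/w2.png

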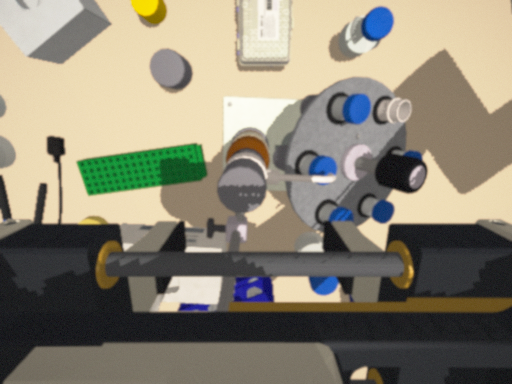

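Wrist view: the cap's top disc is centred at about (243,188), with its box spanning columns 218–270. The gripper fingers straddle the same column. I'll solve its position.

```bash
python3 - <<'E'
from h import *
from scipy.optimize import fsolve
st=arm.get_state()
for px,z in(((243,188),.292),((242,179),.25),((244.5,186),.275)): print(px,fsolve(lambda q:wproj([q[0],q[1],z],st)[0]-px,[.65,.05]).round(4))
# template edges
im=cv2.imread('pics/w2.png');g=cv2.resize(im[140:230,200:290],None,fx=6,fy=6,interpolation=3)
cv2.imwrite('pics/c.png',g)
E
```

```text
(243, 188) [0.6541 0.0492]
(242, 179) [0.658  0.0512]
(244.5, 186) [0.6547 0.0524]
```

View pics/c.png

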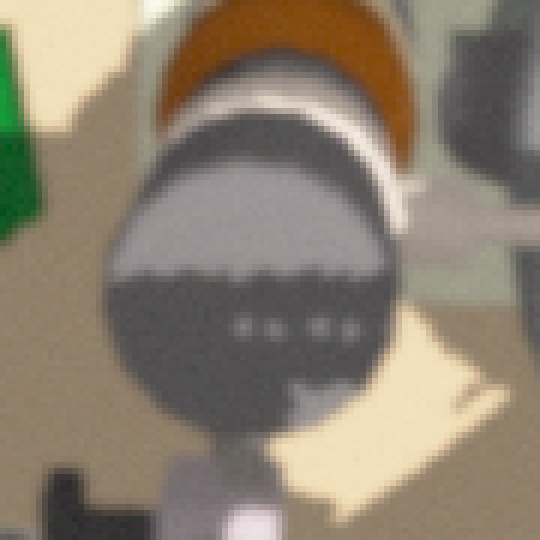

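Request:
apply_moves:
  increments: [0.003,-0.006,-0.015,-0.003,0.004,-0.012,0.003,-0.006,-0.015,-0.003,0.004,-0.012,0,0,0,0,0,0,0,0,0,0,0,0]

```text
t: 4.08
eef_pos: [0.657, 0.0528, 0.3382]
ee_rot: [3.136, 0.008, 2.756]
force: [0.7, 1.0, 0.4]
width: 0.0873
```

Request:
apply_moves:
  increments: [-0.001,-0.001,-0.02,-0.001,0.005,0,-0.001,0,-0.02,-0.001,0.004,0,0,0,-0.018,0,0,0,0,0,-0.014,0,0,0,0,0,0,0,0,0,0,0,0,0,0,0]

```text
t: 4.58
eef_pos: [0.6561, 0.0518, 0.268]
ee_rot: [3.139, 0.005, 2.756]
force: [-0.6, 0.6, 0.4]
width: 0.0872
```

Request:
apply_moves:
  increments: [0,0,0,0,0,0,0,0,0,0,0,0,0,0,0,0,0,0,0,0,0,0,0,0,0,0,0,0,0,0,0,0,0,0,0,0,0,0,0,0,0,0,0,0,0,0,0,0]
  hand: 1
  force: 15

```text
t: 5.25
eef_pos: [0.6583, 0.0522, 0.2743]
ee_rot: [3.134, 0.012, 2.756]
force: [0.1, 0.9, -0.2]
width: 0.0425
```

Request:
apply_moves:
  increments: [0,0,0.012,0,0,0,0,0,0.015,0,0,0,0,0,0.02,0,0,0,0,0,0.03,0,0,0,0,0,0.03,0,0,0,-0.016,-0.03,0,0,0,0,-0.016,-0.03,0,0,0,0,-0.016,-0.03,0,0,0,0,-0.016,-0.03,0,0,0,0,-0.016,-0.03,0,0,0,0,-0.016,-0.03,0,0,0,0,-0.016,-0.03,0,0,0,0,-0.016,-0.03,0,0,0,0,-0.016,-0.03,0,0,0,0,-0.016,-0.03,0,0,0,0,0,0,0,0,0,0]

```text
t: 6.58
eef_pos: [0.4879, -0.2584, 0.3994]
ee_rot: [3.137, 0.02, 2.763]
force: [0.3, 0.7, -0.6]
width: 0.0428
```

```bash
python3 - <<'E'
from h import *
s=arm.get_state();print(s['eef_pos'],s['ee_rot'],s['width'],s['q'],s['force'])
im=np.hstack([save('top','t3.png')[100:300,130:390],save('wrist','w3.png')[50:250,120:380]]);cv2.imwrite('pics/d.png',cv2.resize(im[:,:,::-1],None,fx=1.5,fy=1.5))
E
```

```text
[ 0.48786721 -0.25836029  0.39939755] [3.13656237 0.01982018 2.7625577 ] 0.04280765353881784 [-1.32220693e-01  7.93401158e-02  9.96004261e-03 -3.59577139e-05
 -1.48096782e+00 -2.46761548e-01] [ 0.27280351  0.69482296 -0.58284718]
```

View pics/d.png

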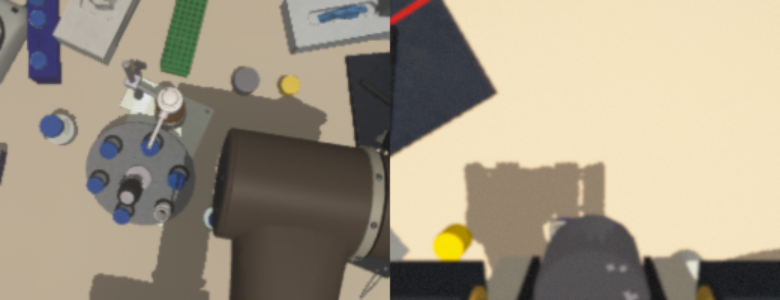

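The cap is held (width 42.8 mm), the white plunger head is exposed, and the bench under the gripper is clear.

Request:
apply_moves:
  increments: [0,0,-0.03,0,0.003,0,0,0,-0.03,0,0.003,0,0,0,-0.03,0,0.003,0,0,0,-0.03,0,0.002,0,0,0,-0.03,0,0.002,0,0,0,-0.03,0,0,0,0,0,-0.03,0,0,0,0,0,-0.03,0,0,0,0,0,-0.03,0,0,0,0,0,-0.03,0,0,0,0,0,-0.02,0,0,0,0,0,-0.01,0,0,0]

```text
t: 7.68
eef_pos: [0.4978, -0.2465, 0.0654]
ee_rot: [3.138, 0.024, 2.775]
force: [-0.2, 0.0, 0.7]
width: 0.043
```

Request:
apply_moves:
  increments: [0,0,-0.012,0.002,0.006,0,0,0,-0.01,0.003,0.008,0,0,0,-0.008,0,0.003,0,0,0,-0.004,0,0,0,0,0,-0.004,0,0,0]

```text
t: 8.1
eef_pos: [0.5003, -0.2435, 0.0235]
ee_rot: [3.14, 0.003, 2.78]
force: [-5.5, 2.3, 19.9]
width: 0.043
```

Request:
apply_moves:
  increments: [0,0,0.002,0,0,0]

```text
t: 8.18
eef_pos: [0.5005, -0.2434, 0.0251]
ee_rot: [3.14, 0.002, 2.78]
force: [-0.7, 0.1, 0.1]
width: 0.0425
```

Request:
apply_moves:
  increments: [0,0,0,0,0,0,0,0,0,0,0,0,0,0,0,0,0,0,0,0,0,0,0,0,0,0,0,0,0,0,0,0,0,0,0,0,0,0,0.02,0,0,0,0,0,0.03,0,0,0,0,0,0.04,0,0,0,0,0,0.04,0,0,0,0,0,0.04,0,0,0,0,0,0.04,0,0,0,0,0,0.04,0,0,0,0,0,0.04,0,0,0,0,0,0.04,0,0,0]
  hand: 0

```text
t: 9.43
eef_pos: [0.4914, -0.2421, 0.3618]
ee_rot: [3.141, -0.011, 2.777]
force: [1.6, -0.8, -0.3]
width: 0.088
```

Request:
apply_moves:
  increments: [-0.005,0.034,0,-0.016,-0.04,0,-0.005,0.034,0,-0.016,-0.04,0,-0.005,0.034,0,-0.016,-0.04,0,-0.005,0.034,0,-0.016,-0.04,0,-0.005,0.034,-0.005,-0.016,-0.04,0,-0.005,0.034,-0.01,-0.016,-0.04,0,-0.005,0.034,-0.01,-0.016,-0.04,0,-0.005,0.034,-0.01,-0.016,-0.04,0,-0.005,0.034,-0.01,-0.016,-0.04,0,-0.005,0.034,-0.01,-0.016,-0.04,0,-0.003,0.034,-0.01,-0.016,-0.04,0,0,0,0,0,0,0]

```text
t: 10.43
eef_pos: [0.4387, 0.1418, 0.3135]
ee_rot: [3.107, 0.516, 2.761]
force: [0.0, -1.0, 0.7]
width: 0.0877
```

```bash
cat >> h.py <<'E'
def goto(pos,zt,yaw,st):
    "remaining shift and turn to a pose with tool z = zt, tool x closest to heading yaw"
    z=np.array(zt)/np.linalg.norm(zt);x=np.array([np.cos(yaw),np.sin(yaw),0]);x=x-z*(x@z);x/=np.linalg.norm(x)
    Rt=np.c_[x,np.cross(z,x),z]; Rc=R.from_euler('xyz',st['ee_rot']).as_matrix()
    return (np.array(pos)-st['eef_pos']).round(4).tolist(),R.from_matrix(Rt@Rc.T).as_rotvec().round(4).tolist()
E
python3 - <<'E'
from h import *
from scipy.optimize import fsolve
st=arm.get_state();im=save('wrist','w4.png');print(st['eef_pos'],st['ee_rot'],st['q'],st['force'])
y=-.387;u=np.array([-s27*np.cos(y),-s27*np.sin(y),c27]);k=np.array([.487,.121,.196])
print(goto(k+u*.112,-u,2.76,st))
for n in('knob_grip','open_mouth','spout_tip','plunger_top','rod_top'):
    print(n,[(np.round(d['point']).tolist(),round(d['conf'],2)) for d in finder.landmark_of('wrist',n)][:3])
print([(np.round(d['box'],1).tolist(),round(d['conf'],2)) for d in finder.find_in('wrist','knob_grip')])
print('kn',wproj(k,st),'kntop',wproj(k+.02*u,st),'spout',wproj([.569,.087,.222],st),'pl',wproj([.655,.0515,.282],st))
E
```

```text
[0.43870484 0.14183471 0.31352092] [3.10737942 0.51605313 2.76124099] [ 1.1359654  -0.27321486 -0.8139392   0.6020956  -1.04746786 -1.81973775] [ 0.03124601 -0.99543497  0.67031859]
([0.0012, -0.0016, -0.0177], [-0.0139, 0.0538, -0.0175])
knob_grip [([265.0, 177.0], 0.66)]
open_mouth [([307.0, 109.0], 0.93)]
spout_tip [([185.0, 170.0], 0.87), ([235.0, 26.0], 0.3)]
plunger_top [([82.0, 174.0], 0.96)]
rod_top []
[([182.9, 71.5, 355.1, 238.7], 0.94)]
kn [[264.60550102 179.72986828]] kntop [[264.45424434 185.55237581]] spout [[183.67775354 173.46052639]] pl [[ 81.13070387 174.04074149]]
```

View pics/w4.png

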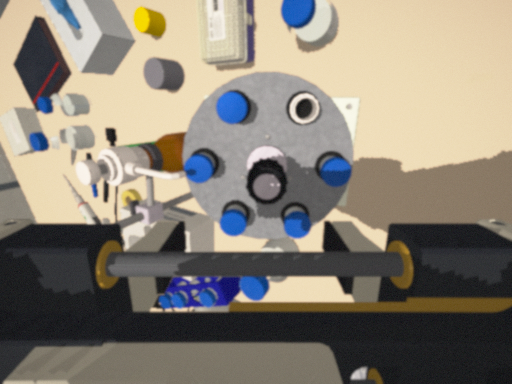

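Request:
apply_moves:
  increments: [0.006,-0.003,-0.015,-0.005,0.02,-0.006,0.007,-0.003,-0.015,-0.005,0.02,-0.006,0.007,-0.003,-0.016,-0.004,0.014,-0.005,0.006,-0.003,-0.016,0,0,0,0,0,0,0,0,0]

```text
t: 11.2
eef_pos: [0.4701, 0.1192, 0.2549]
ee_rot: [3.135, 0.466, 2.736]
force: [-0.1, -0.7, 0.0]
width: 0.0875
```

```bash
cat > k.py <<'E'
from h import *
st=arm.get_state();y=-.387;u=np.array([-s27*np.cos(y),-s27*np.sin(y),c27]);k=np.array([.487,.1195,.196])
print(st['eef_pos'],st['ee_rot'],st['q'].round(2),st['force'].round(1))
Rc=R.from_euler('xyz',st['ee_rot']).as_matrix();x=Rc[:,0]
print('grip',goto(k-u*.008,-u,2.76,st),'tilt err',np.cross(Rc[:,2],-u).round(4),'jaw heading',np.arctan2(x[1],x[0]))
d=st['eef_pos']-k;print('along u',d@u,'lateral',(d-u*(d@u)).round(4))
E
python3 k.py
```

```text
[0.47010332 0.11916582 0.25492296] [3.13494372 0.4658823  2.73554913] [ 0.96 -0.16 -0.85  0.61 -0.87 -1.76] [-0.1 -0.7  0. ]
grip ([0.0203, -0.001, -0.0661], [-0.0101, -0.0016, 0.0215]) tilt err [-0.0004 -0.0056  0.0009] jaw heading 2.7355491334989974
along u 0.059547114456537965 lateral [ 0.0081 -0.0105  0.0059]
```

Request:
apply_moves:
  increments: [-0.004,0.005,-0.003,-0.004,0,0.01,-0.004,0.005,-0.003,-0.004,0,0.01,0,0,0,0,0,0]

```text
t: 11.45
eef_pos: [0.4626, 0.1269, 0.2501]
ee_rot: [-3.14, 0.47, 2.753]
force: [-0.6, 0.2, -0.1]
width: 0.0874
```

```bash
python3 k.py
```

```text
[0.46261609 0.12691342 0.25012416] [-3.13957817  0.47009049  2.75335028] [ 1.   -0.16 -0.87  0.62 -0.88 -1.79] [-0.6  0.2 -0.1]
grip ([0.0277, -0.0088, -0.0613], [-0.0013, -0.0007, 0.0076]) tilt err [ 0.0017 -0.0019  0.0012] jaw heading 2.7533502757029553
along u 0.05974659053315727 lateral [ 0.0007 -0.0028  0.0009]
```

Request:
apply_moves:
  increments: [0.005,0,-0.012,0,0,0,0.006,-0.001,-0.013,0,0,0,0.006,-0.002,-0.013,0,0,0,0.006,-0.002,-0.013,0,0,0,0.004,-0.001,-0.008,0,0,0,0,0,0,0,0,0]

```text
t: 11.95
eef_pos: [0.4907, 0.1268, 0.196]
ee_rot: [3.13, 0.475, 2.756]
force: [-0.9, 0.0, 0.3]
width: 0.0873
```

```bash
python3 k.py
```

```text
[0.49070098 0.12683958 0.19598912] [3.12987197 0.47505278 2.75634584] [ 0.88 -0.06 -0.96  0.78 -0.66 -1.88] [-0.9  0.   0.3]
grip ([-0.0003, -0.0087, -0.0071], [-0.0108, 0.0085, -0.0017]) tilt err [-0.0089  0.0077 -0.0057] jaw heading 2.7563458406882493
along u -0.0003080759313808236 lateral [0.0036 0.0074 0.0003]
```

Request:
apply_moves:
  increments: [-0.002,-0.004,0,-0.004,0.004,0,-0.002,-0.003,-0.001,-0.004,0.003,0,0,0,0,0,0,0]

```text
t: 12.2
eef_pos: [0.4864, 0.1201, 0.1972]
ee_rot: [3.14, 0.473, 2.762]
force: [0.2, -0.2, -0.9]
width: 0.0876
```

```bash
python3 k.py
```

```text
[0.48638788 0.12013901 0.19720418] [3.14031117 0.47285532 2.76211105] [ 0.88 -0.08 -0.96  0.76 -0.68 -1.86] [ 0.2 -0.2 -0.9]
grip ([0.004, -0.002, -0.0083], [-0.003, 0.003, -0.0027]) tilt err [-0.0033  0.0031 -0.0021] jaw heading 2.762111048991032
along u 0.001439768467946694 lateral [-0.      0.0004 -0.0001]
```

Request:
apply_moves:
  increments: [0,0,0,0,0,0,0,0,0,0,0,0,0,0,0,0,0,0,0,0,0,0,0,0,0,0,0,0,0,0,0,0,0,0,0,0,0,0,0,0,0,0]
  hand: 1
  force: 45

```text
t: 12.78
eef_pos: [0.4865, 0.122, 0.2001]
ee_rot: [3.135, 0.475, 2.762]
force: [0.4, -0.2, 0.6]
width: 0.0471
```

```bash
python3 k.py
```

```text
[0.48654038 0.12200902 0.20011028] [3.13466695 0.47481849 2.7617342 ] [ 0.88 -0.08 -0.96  0.76 -0.68 -1.86] [ 0.4 -0.2  0.6]
grip ([0.0038, -0.0039, -0.0112], [-0.007, 0.0066, -0.0049]) tilt err [-0.0071  0.0067 -0.0046] jaw heading 2.7617342047977056
along u 0.004285420048371209 lateral [0.0013 0.0018 0.0003]
```

Request:
apply_moves:
  increments: [0,0,0,0,0,0,0,0,-0.001,0,0,0,0,0,0,0,0,0,0,0,0,-0.021,0.009,0.045,0,0,0,-0.042,0.017,0.089,0,0,0,-0.042,0.017,0.089]

```text
t: 13.28
eef_pos: [0.4853, 0.1225, 0.199]
ee_rot: [-3.024, 0.456, 3.045]
force: [-3.1, 1.0, 3.2]
width: 0.0393
```

```bash
python3 k.py
```

```text
[0.48532058 0.12248365 0.19902341] [-3.02388285  0.455925    3.04522549] [ 0.88 -0.08 -0.96  0.75 -0.68 -1.6 ] [-3.1  1.   3.2]
grip ([0.005, -0.0044, -0.0102], [0.0962, -0.0391, -0.2323]) tilt err [-0.0111  0.0029 -0.0058] jaw heading 3.045225487971306
along u 0.003911162626536166 lateral [-0.      0.0023 -0.0005]
```

Request:
apply_moves:
  increments: [0,0,0,-0.042,0.017,0.089,0,0,0,-0.042,0.017,0.089,0,0,0,-0.042,0.017,0.089,0,0,0,-0.042,0.017,0.089,0,0,0,-0.042,0.017,0.089,0,0,0,-0.042,0.017,0.089,0,0,0,-0.042,0.017,0.089,0,0,0,-0.042,0.017,0.089,0,0,0,-0.042,0.017,0.089]

```text
t: 14.03
eef_pos: [0.4853, 0.1225, 0.1991]
ee_rot: [-2.71, 0.165, -2.288]
force: [-2.4, 1.8, 1.7]
width: 0.0391
```

```bash
python3 k.py; python3 - <<'E'
from h import *
save('top','t4.png')
for c in('top',):
  for n in('open_mouth','spout_tip'): print(n,[(np.round(d['point'],1).tolist(),round(d['conf'],2)) for d in finder.landmark_of(c,n)][:3])
E
```

```text
[0.48527835 0.12245252 0.19905804] [-2.7101126   0.16520278 -2.28818623] [ 0.89 -0.08 -0.94  0.73 -0.69 -0.64] [-2.4  1.8  1.7]
grip ([0.0051, -0.0043, -0.0102], [0.4911, -0.2071, -1.0715]) tilt err [-0.0088 -0.0084 -0.0026] jaw heading -2.2881862282442933
along u 0.003954435422456819 lateral [-0.0001  0.0023 -0.0005]
open_mouth [([247.5, 219.7], 0.61)]
spout_tip [([226.4, 196.2], 0.88)]
```

Request:
apply_moves:
  increments: [0,0,0,-0.042,0.017,0.089,0,0,0,-0.042,0.017,0.089,0,0,0,-0.042,0.017,0.089,0,0,0,-0.042,0.017,0.089,0,0,0,-0.042,0.017,0.089,0,0,0,-0.042,0.017,0.089,0,0,0,-0.042,0.017,0.089,0,0,0,-0.02,0.008,0.045,0,0,0,0,0,0]

```text
t: 14.93
eef_pos: [0.4853, 0.1224, 0.1991]
ee_rot: [-2.709, -0.166, -1.622]
force: [-3.1, 2.2, 1.8]
width: 0.0391
```

```bash
python3 k.py; python3 - <<'E'
from h import *
save('top','t5.png');save('wrist','w5.png')
for c in('top','wrist'):
  for n in('open_mouth','spout_tip'): print(n,[(np.round(d['point'],1).tolist(),round(d['conf'],2)) for d in finder.landmark_of(c,n)][:3])
a=on_disc(0);print(proj('top',W(a,.519,.107,-.387)),proj('top',W(a+[0,0,.023],.519,.107,-.387)))
E
```

```text
[0.48527704 0.1223793  0.19905155] [-2.70893492 -0.16600752 -1.62157237] [ 0.89 -0.07 -0.94  0.72 -0.7   0.1 ] [-3.1  2.2  1.8]
grip ([0.0051, -0.0043, -0.0102], [0.8053, -0.3386, -1.7303]) tilt err [-0.001  -0.0101  0.0015] jaw heading -1.6215723725872677
along u 0.0039366577563365365 lateral [-0.0001  0.0022 -0.0005]
open_mouth [([232.9, 204.0], 0.86)]
spout_tip [([227.4, 198.8], 0.8)]
open_mouth [([317.9, 120.3], 0.91), ([255.6, 239.2], 0.68)]
spout_tip [([313.2, 90.2], 0.57)]
[[228.85006915 197.39737212]] [[228.49677142 196.96596615]]
```

Request:
apply_moves:
  increments: [0,0,0,-0.034,0.014,0.071,0,0,0,-0.022,0.009,0.045,0,0,0,0,0,0]

```text
t: 15.48
eef_pos: [0.4853, 0.1224, 0.199]
ee_rot: [-2.733, -0.221, -1.501]
force: [-3.3, 3.0, 3.2]
width: 0.0392
```

```bash
python3 k.py; python3 - <<'E'
from h import *
st=arm.get_state();print(st['moment'].round(2));save('top','t6.png');save('wrist','w6.png')
for c in('top','wrist'):
  for n in('open_mouth','spout_tip'): print(n,[(np.round(d['point'],1).tolist(),round(d['conf'],2)) for d in finder.landmark_of(c,n)][:3])
E
```

```text
[0.48526847 0.12238045 0.19902668] [-2.73310043 -0.22138016 -1.50108044] [ 0.89 -0.07 -0.94  0.72 -0.7   0.23] [-3.3  3.   3.2]
grip ([0.0051, -0.0043, -0.0102], [0.86, -0.3632, -1.8463]) tilt err [ 0.001  -0.0108  0.0026] jaw heading -1.5010804362538135
along u 0.003918293934499074 lateral [-0.0001  0.0022 -0.0005]
[ 0.22  2.09 -0.13]
open_mouth [([229.8, 200.8], 0.97)]
spout_tip [([227.5, 197.6], 0.72), ([169.8, 185.1], 0.64)]
open_mouth [([315.7, 117.7], 0.67)]
spout_tip [([331.3, 99.7], 0.9)]
```

Request:
apply_moves:
  increments: [0,0,0,0,0,0,0,0,0,0,0,0,0,0,0,0,0,0,0,0,0,0,0,0,0,0,0,0,0,0,0,0,0,0,0,0,-0.004,0.002,0.008,0,0,0,-0.006,0.003,0.013,0,0,0,-0.008,0.003,0.018,0,0,0,-0.008,0.003,0.018,0,0,0,-0.008,0.003,0.018,0,0,0,-0.008,0.003,0.018,0,0,0]
  hand: 0

```text
t: 16.78
eef_pos: [0.44, 0.1357, 0.2901]
ee_rot: [-2.741, -0.224, -1.51]
force: [0.3, 0.4, -0.5]
width: 0.0876
```

```bash
python3 k.py; python3 - <<'E'
from h import *
a=save('top','t7.png')[140:280,150:320];b=save('scene','s7.png')[130:270,150:320]
cv2.imwrite('pics/e.png',cv2.resize(np.hstack([a,b])[:,:,::-1],None,fx=2.35,fy=2.35,interpolation=2))
for c in('top','scene'):
  for n in('open_mouth','spout_tip'): print(n,[(np.round(d['point'],1).tolist(),round(d['conf'],2)) for d in finder.landmark_of(c,n)][:3])
E
```

```text
[0.43999767 0.1356893  0.29007959] [-2.74136669 -0.22420364 -1.51014299] [ 1.09 -0.22 -0.78  0.53 -1.04  0.31] [ 0.3  0.4 -0.5]
grip ([0.0504, -0.0176, -0.1012], [0.8517, -0.3753, -1.8399]) tilt err [ 0.0072 -0.0199  0.0072] jaw heading -1.5101429945671547
along u 0.1063599510039591 lateral [-0.0023 -0.002  -0.0007]
open_mouth [([228.8, 203.1], 0.9)]
spout_tip [([224.5, 199.0], 0.85)]
open_mouth [([223.6, 191.7], 0.77)]
spout_tip [([225.8, 180.8], 0.92)]
```

View pics/e.png

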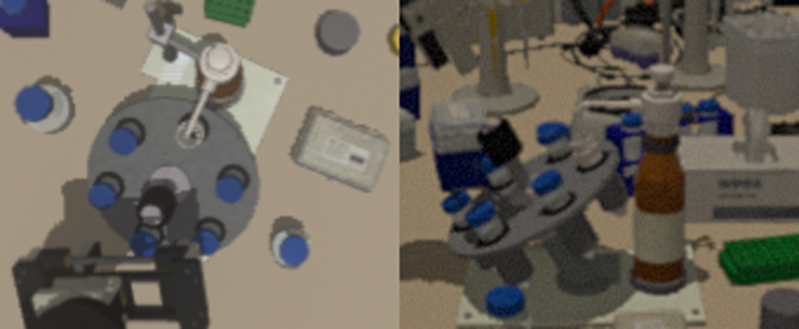

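Top view: the white open tube is under the spout tip at about (188,133) in the crop, and the scene view agrees. The bottles and tip box look undisturbed. Next I'll close the hand, turn it back upright and move over the plunger.

Request:
apply_moves:
  increments: [0,0,0.007,0.046,-0.019,-0.098,0,0,0.007,0.046,-0.019,-0.098,0,0,0.007,0.046,-0.019,-0.098,0,0,0.007,0.046,-0.019,-0.098,0,0,0.007,0.046,-0.019,-0.098,0,0,0.007,0.046,-0.019,-0.098,0,0,0.007,0.046,-0.019,-0.098,0,0,0.007,0.046,-0.019,-0.098,0,0,0.007,0.046,-0.019,-0.098,0,0,0.007,0.046,-0.019,-0.098,0,0,0.007,0.046,-0.019,-0.098,0,0,0.007,0.046,-0.019,-0.098,0,0,0.007,0.046,-0.019,-0.098,0,0,0.007,0.046,-0.019,-0.098,0,0,0.007,0.046,-0.019,-0.098,0,0,0.007,0.046,-0.019,-0.098,0,0,0.007,0.046,-0.019,-0.098,0,0,0.007,0.046,-0.019,-0.098]
  hand: 1
  force: 15

```text
t: 18.58
eef_pos: [0.441, 0.1233, 0.3981]
ee_rot: [3.139, 0.428, 2.753]
force: [0.4, -0.0, -0.1]
width: -0.0
```

```bash
cat > p.py <<'E'
from h import *
st=arm.get_state();print(st['eef_pos'],st['ee_rot'],st['q'].round(2),st['width'])
print(goto([.655,.0515,.33],[0,0,-1],2.757,st))
E
python3 p.py
```

```text
[0.44100399 0.12325552 0.39807994] [3.13912326 0.42832284 2.75327535] [ 1.06 -0.28 -0.55  0.45 -1.27 -1.58] -2.8253464366131487e-07
([0.214, -0.0718, -0.0681], [0.1592, 0.3977, 0.0031])
```

Request:
apply_moves:
  increments: [0.027,-0.009,0,0.02,0.05,0,0.027,-0.009,0,0.02,0.05,0,0.027,-0.009,0,0.02,0.05,0,0.027,-0.009,0,0.02,0.05,0,0.027,-0.009,0,0.02,0.05,0,0.027,-0.009,0,0.02,0.05,0,0.026,-0.009,0,0.02,0.05,0,0.026,-0.009,0,0.02,0.05,0,0,0,0,0,0,0]

```text
t: 19.33
eef_pos: [0.6665, 0.047, 0.3827]
ee_rot: [3.14, -0.032, 2.741]
force: [-1.3, 1.0, -4.6]
width: 0.0007
```

```bash
python3 p.py
```

```text
[0.6664547  0.04702244 0.38271707] [ 3.14025331 -0.03188625  2.74089981] [ 0.35  0.32  0.28 -0.02 -1.56 -0.75] 0.0006801169791099224
([-0.0115, 0.0045, -0.0527], [-0.0134, -0.0289, 0.0161])
```

Request:
apply_moves:
  increments: [-0.005,0.002,-0.018,-0.007,-0.015,0.008,-0.005,0.002,-0.018,-0.006,-0.014,0.008,-0.001,0,-0.017,0,0,0,0,0,0,0,0,0]

```text
t: 19.67
eef_pos: [0.6594, 0.045, 0.314]
ee_rot: [-3.129, -0.012, 2.745]
force: [0.1, -0.2, -0.5]
width: 0.0005
```

```bash
python3 p.py; python3 - <<'E'
from h import *
s=arm.get_state();save('top','t8.png');save('wrist','w8.png')
print(s['force'])
for n in('open_mouth','spout_tip','plunger_top'): print(n,[(np.round(d['point'],1).tolist(),round(d['conf'],2)) for d in finder.landmark_of('wrist',n)][:2])
print(wproj([.655,.0515,.282],s),wproj([.569,.087,.222],s))
E
```

```text
[0.65940715 0.04503252 0.3139995 ] [-3.12938904 -0.01166106  2.74531317] [ 0.36  0.31  0.11  0.   -1.39 -0.76] 0.00046687626251592677
([-0.0044, 0.0065, 0.016], [0.0068, -0.0154, 0.0116])
[ 0.08760943 -0.20894593 -0.53755639]
open_mouth [([351.2, 192.5], 0.74)]
spout_tip [([356.3, 195.8], 0.78)]
plunger_top [([263.2, 224.4], 0.61)]
[[261.57657208 227.30963512]] [[358.64718897 200.22805436]]
```

Request:
apply_moves:
  increments: [-0.002,0.003,-0.004,0.003,-0.008,0.006,-0.002,0.002,-0.004,0.003,-0.007,0.005,0,0,0,0,0,0]

```text
t: 20.17
eef_pos: [0.6587, 0.0516, 0.3166]
ee_rot: [3.132, 0.015, 2.759]
force: [0.1, 0.2, -0.7]
width: 0.0006
```

```bash
python3 p.py
```

```text
[0.658746   0.05161928 0.31661179] [3.13158158 0.0147179  2.75886454] [ 0.37  0.29  0.09  0.   -1.35 -0.76] 0.0005851052481183988
([-0.0037, -0.0001, 0.0134], [-0.0038, 0.0174, -0.0019])
```

Request:
apply_moves:
  increments: [-0.002,0,-0.01,-0.001,0.006,0,-0.001,0,-0.01,-0.001,0.004,0,0,0,-0.004,0,0,0,0,0,-0.004,0,0,0]

```text
t: 20.5
eef_pos: [0.6554, 0.0522, 0.289]
ee_rot: [3.135, 0.009, 2.76]
force: [-0.7, 0.3, 4.1]
width: 0.0006
```

Request:
apply_moves:
  increments: [0,0,-0.005,0,0,0,0,0,-0.005,0,0,0,0,0,-0.004,0,0,0]

```text
t: 20.75
eef_pos: [0.6556, 0.0521, 0.282]
ee_rot: [3.134, 0.015, 2.763]
force: [-14.8, 4.6, 31.0]
width: 0.0004
```

Request:
apply_moves:
  increments: [0,0,0,0,0,0,0,0,0,0,0,0]

```text
t: 20.92
eef_pos: [0.6554, 0.0522, 0.2857]
ee_rot: [3.132, 0.018, 2.764]
force: [-1.9, 0.5, 6.0]
width: 0.0004
```

```bash
python3 p.py; python3 -c "
from h import *
print(arm.get_state()['force'])"
```

```text
[0.6553983  0.05220117 0.2857144 ] [3.13209509 0.01815495 2.76362468] [ 0.38  0.29  0.02  0.01 -1.28 -0.76] 0.00038242405774032936
([-0.0004, -0.0007, 0.0443], [-0.0021, 0.0204, -0.0067])
[-1.88975285  0.53409751  5.97855814]
```

Request:
apply_moves:
  increments: [0,0,-0.005,0,0.005,0,0,0,-0.004,0,0.005,0,0,0,-0.004,0,0,0,0,0,-0.003,0,0,0]

```text
t: 21.25
eef_pos: [0.6556, 0.0522, 0.2823]
ee_rot: [3.132, 0.019, 2.767]
force: [-7.0, 0.8, 14.6]
width: 0.0005
```

Request:
apply_moves:
  increments: [0,0,0.005,0,0,0,0,0,0.01,0,0,0,0,0,0.02,0,0,0,0,0,0.03,0,0,0,0,0,0.035,0,0,0,0,0,0.035,0,0,0,-0.025,-0.03,0,0,0,0,-0.025,-0.03,0,0,0,0,-0.025,-0.03,0,0,0,0,-0.025,-0.03,0,0,0,0,-0.025,-0.03,0,0,0,0,0,0,0,0,0,0]

```text
t: 22.25
eef_pos: [0.5266, -0.1009, 0.4211]
ee_rot: [3.135, 0.016, 2.77]
force: [1.0, 0.8, 0.8]
width: 0.0002
```

```bash
python3 - <<'E'
from h import *
s=arm.get_state();print(s['eef_pos'],s['force'].round(1))
a=save('top','t9.png')[120:280,150:400];b=save('scene','s9.png')[130:290,150:400]
cv2.imwrite('pics/f.png',cv2.resize(np.vstack([a,b])[:,:,::-1],None,fx=1.8,fy=1.8,interpolation=2))
for c in('top','scene'):
  for n in('open_mouth','spout_tip','plunger_top','dust_cap'): print(n,[(np.round(d['point'],1).tolist(),round(d['conf'],2)) for d in finder.landmark_of(c,n)][:4])
  print('pred plunger top, cap',proj(c,[[.655,.051,.282],[.5,-.2435,0],[.5,-.2435,.042]]).round(1).tolist())
E
```

```text
[ 0.52656277 -0.10094726  0.42108692] [1.  0.8 0.8]
open_mouth [([230.0, 200.1], 0.56)]
spout_tip [([224.0, 197.9], 0.84)]
plunger_top [([248.8, 163.8], 0.58)]
dust_cap [([319.8, 158.6], 0.52), ([290.4, 152.0], 0.51), ([291.1, 203.1], 0.32)]
pred plunger top, cap [[241.8, 163.8], [329.3, 223.7], [332.1, 223.9]]
open_mouth [([223.5, 192.2], 0.61), ([253.0, 330.4], 0.28)]
spout_tip [([226.0, 181.4], 0.78)]
plunger_top [([261.8, 158.7], 0.41)]
dust_cap [([334.9, 296.1], 0.92), ([256.2, 331.7], 0.88), ([313.6, 274.3], 0.71)]
pred plunger top, cap [[261.6, 157.9], [256.8, 331.7], [257.1, 316.1]]
```

View pics/f.png

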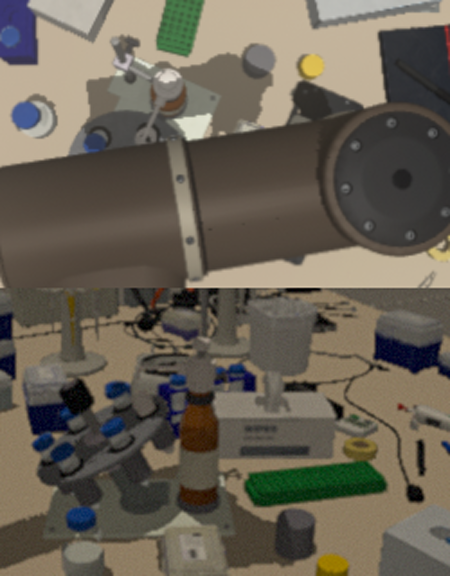

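Plunger up and tube under the spout in both views. I still need to check that the placed cap is upright, because that crop missed it.

```bash
python3 - <<'E'
from h import *
im=cv2.imread('pics/s9.png')[290:360,210:310];cv2.imwrite('pics/g.png',cv2.resize(im,None,fx=5,fy=5,interpolation=2))
E
```

```text
(no output)
```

View pics/g.png

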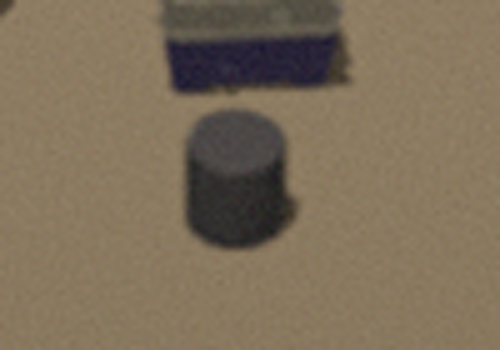

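The cap stands upright on the bench with its closed end up, at full-image position (257,325), clear of the tip box.

```bash
python3 -c "
from h import *
print(arm.job_done())"
```

```text
the job is handed in; nothing more can be done
None
```

The job is handed in, and the last checks give no sign of a failed step; no verdict was reported.

- **Dust cap:** I lifted it off the plunger and set it on the bench at about (0.50, -0.24). The last picture shows it upright with its closed top up, at the pixel position predicted for the bench.
- **Wheel:** I turned it by the hub knob by about 2.09 rad (120°), opened the fingers and backed off. Both cameras then showed the open tube under the spout. The networks' mouth and spout points are a few pixels apart, roughly what the height difference and their error explain. I did not measure the offset to the 6 mm limit directly.
- **Plunger:** I pressed it twice. The first press had a short hold at the stop (31 N), so I pressed again to make sure (15 N). Both ended at the same height, about 11 mm below its up position. The scene camera then put its top within 1 px of the up position. The top camera's point was 7 px off, with low confidence.
- **Bystanders:** In the pictures taken after the wheel turn, the bottles and tip box looked undisturbed. I did not measure their positions again.
- **Robot:** It was clear of everything at hand-in, at about 22 s.

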